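# Lock the microscope accessory case with its flat-bowed key

## Task

Of the two accessory cases on the bench, lock the one whose key has a flat bow: ease that key clockwise (seen from above) back to its stop so that the lock frees, then turn it gently counter-clockwise until its steel tongue lies centred under the keeper hood on that lid, without running on to the far stop. Let go and leave it so, and do not turn the round-headed key of the neighbouring case.

Things in the scene. Friction and masses are not known exactly. Their poses are not given: they have to be found in the camera images.
- flat_key (a joint): angle of the flat-bowed key, rad, grows counter-clockwise from above. It stands upright, captive, on the lid of a fixed grey case (180 x 240 mm, 80 mm high). Stops at -0.6 and 1.3, starts near 0; friction 0.05 N m, no spring: stays where left. The lock frees only once the key is turned back below -0.35; the keeper's centre lies at 0.45 to 0.8, different each time
- key_bow (a point): grip point in that key's bow, on the turning axis, 44 mm above the lid. Bow: black upright plate 36 mm long, 10 thick, from 25 to 57 mm above the lid, on a 12 mm stem. x points level along the bow, the way the tongue points, and turns with the key; z up. Tongue: flat steel bar 12 mm wide, 5 to 9 mm above the lid, reaching 52 mm from the axis along x
- keeper_hood (a point): top middle of the keeper on the same lid, 53 mm from the key's axis, 16 mm above the lid. A fixed steel hood 30 mm wide, open towards the key; the tongue swings in under its roof. x points level, straight away from the key's axis: the lock is engaged when the bow's x points the same way; z up
- round_key (a joint): angle of the other case's key, rad, 0 at the start, its tongue already under its own keeper: a black round head of 36 mm diameter, 47 mm high, on an identical case. To be left alone. Which case stands on the left changes

How it is judged (in metres and radians):
On the way, in this order (a step that is already met when the one before it is completed fails the run):
1. the flat-bowed key is turned back clockwise until the lock frees (below -0.35 rad) (value of joint flat_key below -0.35 rad), for 0.1 s.
2. the key's tongue is brought under the keeper hood, within 0.18 rad (10 degrees) of its centre (angle between the x axis of key_bow and the x axis of keeper_hood, either way round below 0.18 rad and value of joint flat_key above 0.2 rad), for 0.3 s.
At the end, for the whole second after the job is handed in: The flat-bowed key is at rest with its tongue under the keeper hood, within 0.18 rad (10 degrees) of its centre, and the round-headed key is within 0.17 rad of where it was (all of step 2 and velocity of joint flat_key between -0.05 and 0.05 rad/s and value of joint round_key between -0.17 and 0.17 rad); the robot touches nothing.
It fails at once if the flat-bowed key is run on past the keeper towards the far stop (beyond 1.15 rad) (value of joint flat_key above 1.15 rad).
It fails at once if the round-headed key is turned by more than 0.25 rad (value of joint round_key above 0.25 rad or value of joint round_key below -0.25 rad).
It also fails if it takes over 38 s, if anything falls off the work surface, if the arm or the gripper's body presses on something with over 40 N, if the wrist force passes 120 N, or if a joint passes its speed limit or range.

## Robot

A 7-joint arm with a two-finger parallel gripper is mounted at the origin on the work surface. World frame = base frame: x ahead of the robot, y to its left, z up, the work surface at z = 0. Lengths are in mm, angles in rad, forces in N, time in s.
With the tool pointing down it reaches from about 425 to 950 mm from the base axis. Payload 4.7 kg.
Tool frame: the origin (TCP) lies at the very end of the fingers, on their centre line; the grasp point (between the pads) lies 19 mm behind it; z points along the fingers, y is the direction in which the jaws open and shut (so a half turn about z gives the same grasp; the last joint's range is limited). The gripper opens to 85 mm and grips with 20 to 120 N. Pads are 22 mm wide; open, the fingers measure 114 mm over their backs; the gripper's body (76 mm by 85 mm) begins 54 mm behind the grasp point. The pads swing forward as they close: fully open they stand 13 mm farther back than shut.
Start: joints at [1.108, 0.469, -0.049, 1.532, 0.024, 1.141, -0.082], TCP at [283.764, -612.476, 231.335] pointing down, gripper open.
Joint ranges: [-2.59, 2.59], [-0.33, 1.99], [-1.39, 1.29], [0.1, 2.45], [-1.04, 4.18], [0.21, 1.99], [-2.66, 2.66]. Speed limits (rad/s): [2.57, 2.57, 3.14, 3.14, 3.14, 3.14, 3.14].

## Interface

Orientations are given as a 3x3 rotation matrix whose columns are the frame's x, y, z axes.
In Python, from rig import * gives the robot as it stands. The module is installed in compiled form; this text tells all that it offers.
- The arm moves only by the shell command python3 -m pendant 'ROWS'. ROWS is JSON, a list of rows, each an object of numbers: "fingers": the gripper command: -1 is fully open, 1 is shut, values between are in proportion; "tx", "ty", "tz": the shift along the tool's x, y, z in cm; "rx", "ry", "rz": the turn, a rotation vector about the tool's x, y, z in rad. In form: [{"fingers": .., "tx": .., "ty": .., "tz": .., "rx": .., "ry": .., "rz": ..}, ...]. A call has 1 to 10 rows; each row is the pose to reach, as a shift and turn from the pose measured when the call began, along the tool's axes at that moment; what a row does not reach only later rows make up. A row lasts 1/12 s, in which the tool goes at most 41.7 mm and 7.16 degrees, less where a joint would pass 70% of its speed; a pose out of reach is approached as far as the arm can. A call with a gripper value outside its range is refused whole. The fingers move at their own pace and stop on an object; the grip force is fixed at half the most. Time passes only in rows, so rows that repeat a pose let the fingers close. It gives the time, the measured TCP pose, the force and the opening at its end, in the units of the state.
- observe(): the state, without advancing time (a new reading comes with each control period).
- read_camera(name): name is "scene" or "top" or "wrist"; returns (picture, depth): 400x640x3 uint8, blue, green, red; 400x640 float32, mm along the optical axis (not along the pixel's ray), 0 where there is no reading.
- calibration(name): a dict with "K" (3x3 intrinsics, pixels), "R" (3x3) and "t" (3): a world point X has camera coordinates R X + t. Camera axes: x right, y down, z forward; pixel columns grow to the right and rows downward; lengths in mm; the calibration is good to about 2 mm. The wrist camera is an equidistant fisheye: a pixel r from the principal point sees the ray r / f radians off the axis. A picture is of the moment at which its call begins: read the wrist's pose just before it. calibration takes no time and is no camera call; for the wrist camera it gives the pose at the moment of the call.
- hand_in(): hands the job in, once; it reports no verdict.
Trained networks look in the newest picture that a camera, given by its name, has taken for a name from the list of things; names that differ only in an ending like _2 or _b are one class to them, and where a whole thing is asked for, a point or a joint stands for the part that bears it (a point fixed in the world has none). Each returns a list of dicts, best first, with "confidence" (0 to 1); they miss things now and then, are a little off and sometimes report something else, mostly with a low value. They report only what shows in the picture. A call takes as long as a camera call.
- look_for(camera, target): "at" ([x, y, z] in mm, in world coordinates, good to about 4 mm: the middle of the surface that is visible of it).
- place_of(camera, target): "at" ([x, y, z] in mm, in world coordinates, good to about 4 mm: a listed point, or the origin of a listed thing).
The state is a dict: "t": time; "joint_pos": joint angles; "dq": joint speeds; "tau": joint torques, N m; "ee_pos": TCP position; "orientation": TCP orientation; "contact_force": force on the tool from outside, world axes, zero at the start; "ft_torque": the same for the moment, N m; "gripper_width": opening from 0.0 (shut) to 1.0 (fully open).
Only numpy, scipy, OpenCV 4.12 (cv2) and the standard library are available. Lean on these libraries where they do the work, as an engineer would, in place of code of your own. Each camera call takes 0.05 s, during which the arm holds its last target. There are 200 camera calls.

## Working session

There is one attempt and no reset: what is moved stays moved. The work goes in short steps, Python scripts to look and compute and a shell command to move; the robot and the scene stay as the last step left them, time stands still between calls to the robot, and variables do not carry over. Pictures are saved under pics/ and viewed, about 8 in all and at most 12, crops included, and the job is handed in when it is done.

```bash
mkdir -p pics
cat > h.py <<'E'
from rig import *
import numpy as np, cv2
def topx(cam,P):
    c=calibration(cam); p=np.array(c["R"])@np.array(P,float)+np.array(c["t"]).ravel(); q=np.array(c["K"])@p; return q[:2]/q[2]
E
python3 - <<'E'
from h import *
s=observe(); print(s["t"],s["ee_pos"],s["orientation"])
a,d=read_camera("scene"); cv2.imwrite("pics/scene.png",a)
b,d2=read_camera("top"); cv2.imwrite("pics/top.png",b)
np.save("top_d.npy",d2)
for c in("top","scene"):
  for n in("key_bow","keeper_hood","round_key"):
    for f in(look_for,place_of):
      try: print(c,n,f.__name__,[(np.round(r["at"],0).tolist(),round(r["confidence"],2)) for r in f(c,n)][:3])
      except Exception as e: print(c,n,e)
E
```

```text
0.0 [ 283.45131395 -611.95299941  230.24469754] [[ 9.07397252e-01  4.20273047e-01 -8.90278014e-04]
 [ 4.20273985e-01 -9.07395530e-01  1.76917697e-03]
 [-6.42968913e-05 -1.97950701e-03 -9.99998039e-01]]
top key_bow call [([639.0, 173.0, 90.0], 0.48)]
top key_bow call [([630.0, 175.0, 121.0], 0.66)]
top keeper_hood call [([664.0, 208.0, 95.0], 0.6)]
top keeper_hood call [([670.0, 212.0, 96.0], 0.43)]
top round_key call []
top round_key it knows: keeper_hood, key_bow
scene key_bow call []
scene key_bow call [([634.0, 173.0, 125.0], 0.83)]
scene keeper_hood call [([674.0, 219.0, 96.0], 0.8)]
scene keeper_hood call [([670.0, 214.0, 97.0], 0.81)]
scene round_key call [([550.0, -220.0, 117.0], 0.62)]
scene round_key it knows: keeper_hood, key_bow
```

View pics/top.png

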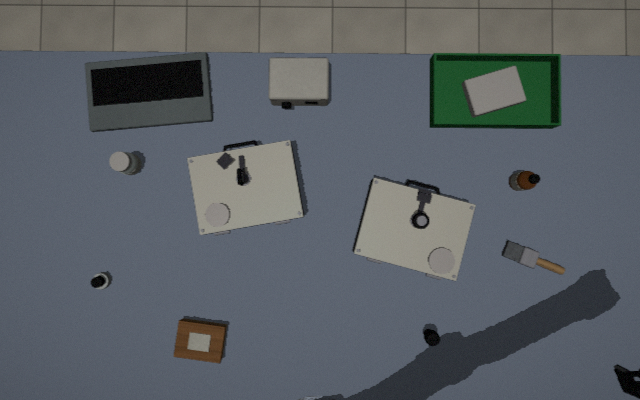

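View pics/scene.png

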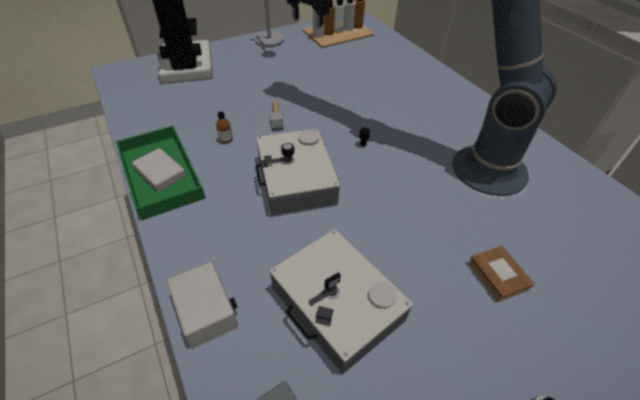

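The top view shows the flat key at about (241,177), its tongue pointing up, and its keeper at (225,160). The round key is at (420,219) on the other case. In the scene view the flat key is on the near case at (333,281). Moving above the flat key.

```bash
R='{"fingers":-1,"tx":64.7,"ty":-56.6,"tz":-7}'; python3 -m pendant '[{"fingers":-1,"tx":4,"ty":-3.4,"tz":-1},{"fingers":-1,"tx":30,"ty":-26,"tz":-7},{"fingers":-1,"tx":30,"ty":-26,"tz":-7},{"fingers":-1,"tx":30,"ty":-26,"tz":-7},{"fingers":-1,"tx":30,"ty":-26,"tz":-7},{"fingers":-1,"tx":30,"ty":-26,"tz":-7},{"fingers":-1,"tx":30,"ty":-26,"tz":-7},{"fingers":-1,"tx":30,"ty":-26,"tz":-7},{"fingers":-1,"tx":30,"ty":-26,"tz":-7},{"fingers":-1,"tx":30,"ty":-26,"tz":-7}]'
```

```text
$[0]: bad value
```

```bash
python3 -m pendant '[{"fingers":-1,"tx":33,"ty":-29,"tz":0},{"fingers":-1,"tx":33,"ty":-29,"tz":0},{"fingers":-1,"tx":33,"ty":-29,"tz":0},{"fingers":-1,"tx":33,"ty":-29,"tz":0},{"fingers":-1,"tx":33,"ty":-29,"tz":0},{"fingers":-1,"tx":33,"ty":-29,"tz":0},{"fingers":-1,"tx":33,"ty":-29,"tz":0},{"fingers":-1,"tx":33,"ty":-29,"tz":0},{"fingers":-1,"tx":33,"ty":-29,"tz":0},{"fingers":-1,"tx":33,"ty":-29,"tz":0}]'; python3 -c "
from h import *
s=observe();print(s['ee_pos'],s['orientation'],s['joint_pos'])"
```

```text
[ 283.74917184 -612.46621754  231.32714703] [[ 9.07379029e-01  4.20313332e-01  4.03234001e-05]
 [ 4.20313333e-01 -9.07379028e-01 -3.36650956e-05]
 [ 2.24387191e-05  4.74954644e-05 -9.99999999e-01]] [ 1.10808654  0.46859486 -0.0485726   1.53252614  0.02410367  1.14100807
 -0.08230679]$[0]: bad value
```

```bash
python3 -m pendant '[{"fingers":-1,"tx":30,"ty":-26,"tz":-7,"rx":0,"ry":0,"rz":0},{"fingers":-1,"tx":30,"ty":-26,"tz":-7,"rx":0,"ry":0,"rz":0},{"fingers":-1,"tx":30,"ty":-26,"tz":-7,"rx":0,"ry":0,"rz":0},{"fingers":-1,"tx":30,"ty":-26,"tz":-7,"rx":0,"ry":0,"rz":0},{"fingers":-1,"tx":30,"ty":-26,"tz":-7,"rx":0,"ry":0,"rz":0},{"fingers":-1,"tx":30,"ty":-26,"tz":-7,"rx":0,"ry":0,"rz":0},{"fingers":-1,"tx":30,"ty":-26,"tz":-7,"rx":0,"ry":0,"rz":0},{"fingers":-1,"tx":30,"ty":-26,"tz":-7,"rx":0,"ry":0,"rz":0},{"fingers":-1,"tx":30,"ty":-26,"tz":-7,"rx":0,"ry":0,"rz":0},{"fingers":-1,"tx":30,"ty":-26,"tz":-7,"rx":0,"ry":0,"rz":0}]'
```

```text
t: 1.43
ee_pos: [448.4, -246.2, 302.6]
orientation: [[0.906, 0.424, 0.002], [0.424, -0.906, 0.0], [0.002, 0.001, -1.0]]
contact_force: [-0.1, -1.1, 0.6]
gripper_width: 1.0
```

```bash
python3 -m pendant '[{"fingers":-1,"tx":34,"ty":-30,"tz":0,"rx":0,"ry":0,"rz":0.43},{"fingers":-1,"tx":34,"ty":-30,"tz":0,"rx":0,"ry":0,"rz":0.43},{"fingers":-1,"tx":34,"ty":-30,"tz":0,"rx":0,"ry":0,"rz":0.43},{"fingers":-1,"tx":34,"ty":-30,"tz":0,"rx":0,"ry":0,"rz":0.43},{"fingers":-1,"tx":34,"ty":-30,"tz":0,"rx":0,"ry":0,"rz":0.43},{"fingers":-1,"tx":34,"ty":-30,"tz":0,"rx":0,"ry":0,"rz":0.43},{"fingers":-1,"tx":34,"ty":-30,"tz":0,"rx":0,"ry":0,"rz":0.43},{"fingers":-1,"tx":34,"ty":-30,"tz":0,"rx":0,"ry":0,"rz":0.43},{"fingers":-1,"tx":34,"ty":-30,"tz":0,"rx":0,"ry":0,"rz":0.43},{"fingers":-1,"tx":34,"ty":-30,"tz":0,"rx":0,"ry":0,"rz":0.43}]'
cat >> h.py <<'E'
def back(cam_cal,u,v,z):
    "fisheye pixel(s) to world points on plane z"
    K=np.array(cam_cal["K"]);R=np.array(cam_cal["R"]);t=np.array(cam_cal["t"]).ravel()
    a=(u-K[0,2])/K[0,0];b=(v-K[1,2])/K[1,1];th=np.hypot(a,b)
    s=np.sin(th)/max(th,1e-9);d=R.T@np.array([a*s,b*s,np.cos(th)]);C=-R.T@t
    return C+d*(z-C[2])/d[2]
def rect(cal,img,z,cx,cy,half=110,n=600):
    "orthographic view of world plane z; up = +x, left = +y"
    K=np.array(cal["K"]);R=np.array(cal["R"]);t=np.array(cal["t"]).ravel()
    g=np.linspace(half,-half,n);X,Y=np.meshgrid(cx+g,cy+g,indexing="ij")
    p=np.stack([X,Y,np.full_like(X,z)],-1)@R.T+t
    r=np.hypot(p[...,0],p[...,1]);th=np.arctan2(r,p[...,2]);k=th/np.maximum(r,1e-9)
    return cv2.remap(img,(K[0,2]+K[0,0]*k*p[...,0]).astype(np.float32),(K[1,2]+K[1,1]*k*p[...,1]).astype(np.float32),cv2.INTER_CUBIC)
E
python3 - <<'E'
from h import *
s=observe(); print(s["t"],s["ee_pos"],s["orientation"],s["joint_pos"])
c=calibration("wrist"); a,d=read_camera("wrist"); np.savez("w1.npz",a=a,d=d,**{k:np.array(c[k]) for k in("K","R","t")})
for n in("key_bow","keeper_hood"):
  for f in(look_for,place_of): print(n,f.__name__,[(np.round(r["at"],1).tolist(),round(r["confidence"],2)) for r in f("wrist",n)][:3])
cv2.imwrite("pics/w1.png",np.hstack([rect(c,a,z,640,185,90,400) for z in(89,137)]))
E
```

```text
t: 2.27
ee_pos: [606.9, 119.1, 303.1]
orientation: [[1.0, 0.008, 0.003], [0.008, -1.0, 0.0], [0.003, -0.0, -1.0]]
contact_force: [1.2, -1.0, 0.0]
gripper_width: 1.001
2.2667 [606.87501721 119.06622305 303.12171967] [[ 9.99964871e-01  7.90073741e-03  2.79902706e-03]
 [ 7.90067818e-03 -9.99968789e-01  3.22192814e-05]
 [ 2.79919425e-03 -1.01039375e-05 -9.99996082e-01]] [ 0.05635779  0.35630942 -0.42797968  1.56528506  0.15408879  1.25070749
 -1.95899056]
key_bow call [([644.8, 173.1, 93.4], 0.88)]
key_bow call [([634.6, 172.4, 122.3], 0.87)]
keeper_hood call [([670.9, 207.1, 95.9], 0.95)]
keeper_hood call [([668.5, 209.9, 92.5], 0.96)]
```

View pics/w1.png

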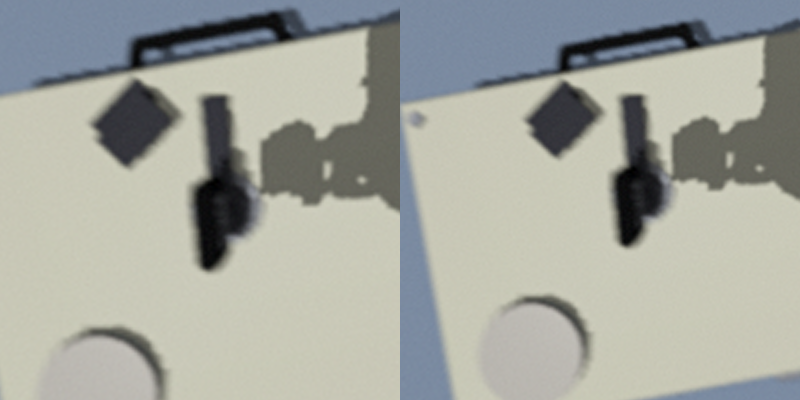

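Tongue at z=89 runs from (222,165) to (215,97) in the left panel, so the key heads about +0.09 rad. The hood's edges run at about 46–48°, a heading of about 0.82 rad. The axis is near (634,173). Joint 7 would run out of range turning clockwise from here, so I'll grasp half a turn round.

```bash
python3 -m pendant '[{"fingers":-1,"tx":2.8,"ty":-5.3,"tz":0,"rx":0,"ry":0,"rz":-1.2},{"fingers":-1,"tx":2.8,"ty":-5.3,"tz":0,"rx":0,"ry":0,"rz":-1.2},{"fingers":-1,"tx":2.8,"ty":-5.3,"tz":0,"rx":0,"ry":0,"rz":-1.2},{"fingers":-1,"tx":2.8,"ty":-5.3,"tz":0,"rx":0,"ry":0,"rz":-1.2},{"fingers":-1,"tx":2.8,"ty":-5.3,"tz":0,"rx":0,"ry":0,"rz":-1.2},{"fingers":-1,"tx":2.8,"ty":-5.3,"tz":0,"rx":0,"ry":0,"rz":-1.2},{"fingers":-1,"tx":2.8,"ty":-5.3,"tz":0,"rx":0,"ry":0,"rz":-1.2},{"fingers":-1,"tx":2.8,"ty":-5.3,"tz":0,"rx":0,"ry":0,"rz":-1.2},{"fingers":-1,"tx":2.8,"ty":-5.3,"tz":0,"rx":0,"ry":0,"rz":-1.2},{"fingers":-1,"tx":2.8,"ty":-5.3,"tz":0,"rx":0,"ry":0,"rz":-1.2}]'
python3 -m pendant '[{"fingers":-1,"tx":0,"ty":0,"tz":0,"rx":0,"ry":0,"rz":-1.2},{"fingers":-1,"tx":0,"ty":0,"tz":0,"rx":0,"ry":0,"rz":-1.2},{"fingers":-1,"tx":0,"ty":0,"tz":0,"rx":0,"ry":0,"rz":-1.2},{"fingers":-1,"tx":0,"ty":0,"tz":0,"rx":0,"ry":0,"rz":-1.2},{"fingers":-1,"tx":0,"ty":0,"tz":0,"rx":0,"ry":0,"rz":-1.2},{"fingers":-1,"tx":0,"ty":0,"tz":0,"rx":0,"ry":0,"rz":-1.2},{"fingers":-1,"tx":0,"ty":0,"tz":0,"rx":0,"ry":0,"rz":-1.2},{"fingers":-1,"tx":0,"ty":0,"tz":0,"rx":0,"ry":0,"rz":-1.2},{"fingers":-1,"tx":0,"ty":0,"tz":0,"rx":0,"ry":0,"rz":-1.2},{"fingers":-1,"tx":0,"ty":0,"tz":0,"rx":0,"ry":0,"rz":-1.2}]'
python3 -m pendant '[{"fingers":-1,"tx":0,"ty":0,"tz":6,"rx":0,"ry":0,"rz":-0.82},{"fingers":-1,"tx":0,"ty":0,"tz":6,"rx":0,"ry":0,"rz":-0.82},{"fingers":-1,"tx":0,"ty":0,"tz":6,"rx":0,"ry":0,"rz":-0.82},{"fingers":-1,"tx":0,"ty":0,"tz":6,"rx":0,"ry":0,"rz":-0.82},{"fingers":-1,"tx":0,"ty":0,"tz":6,"rx":0,"ry":0,"rz":-0.82},{"fingers":-1,"tx":0,"ty":0,"tz":6,"rx":0,"ry":0,"rz":-0.82},{"fingers":-1,"tx":0,"ty":0,"tz":6,"rx":0,"ry":0,"rz":-0.82},{"fingers":-1,"tx":0,"ty":0,"tz":6,"rx":0,"ry":0,"rz":-0.82},{"fingers":-1,"tx":0,"ty":0,"tz":6,"rx":0,"ry":0,"rz":-0.82}]'
python3 - <<'E'
from h import *
s=observe(); print(s["t"],s["ee_pos"],s["orientation"],s["joint_pos"])
c=calibration("wrist"); a,d=read_camera("wrist"); C=-np.array(c["R"]).T@np.array(c["t"]).ravel();print("cam",C)
for n in("key_bow","keeper_hood"):
  for f in(look_for,place_of): print(n,f.__name__,[(np.round(r["at"],1).tolist(),round(r["confidence"],2)) for r in f("wrist",n)][:3])
cv2.imwrite("pics/w2.png",np.hstack([rect(c,a,z,640,185,80,400) for z in(89,137)]))
E
```

```text
t: 3.35
ee_pos: [634.0, 167.0, 302.7]
orientation: [[0.353, 0.935, 0.002], [0.935, -0.353, -0.002], [-0.002, 0.003, -1.0]]
contact_force: [0.6, 0.4, -0.4]
gripper_width: 1.003
t: 4.18
ee_pos: [634.3, 164.0, 302.5]
orientation: [[-0.745, 0.667, 0.002], [0.667, 0.745, -0.005], [-0.005, -0.002, -1.0]]
contact_force: [-0.2, 0.5, 0.2]
gripper_width: 1.001
t: 4.93
ee_pos: [634.7, 161.5, 242.3]
orientation: [[-0.996, -0.085, 0.002], [-0.085, 0.996, -0.006], [-0.001, -0.006, -1.0]]
contact_force: [-0.1, -0.7, -0.3]
gripper_width: 0.998
4.9333 [634.67795229 161.49359126 242.32912037] [[-0.99638929 -0.08487943  0.00196576]
 [-0.08488993  0.99637179 -0.00607893]
 [-0.00144265 -0.00622386 -0.99997959]] [ 0.36938712  0.66516052 -1.0960833   1.53100271  0.60874226  1.32047669
  0.86068697]
cam [554.60227963 155.38642168 384.81936071]
key_bow call [([637.7, 174.1, 124.6], 0.76)]
key_bow call [([635.2, 173.7, 122.0], 0.56)]
keeper_hood call [([673.8, 209.8, 98.7], 0.75)]
keeper_hood call [([669.3, 210.0, 95.4], 0.86)]
```

View pics/w2.png

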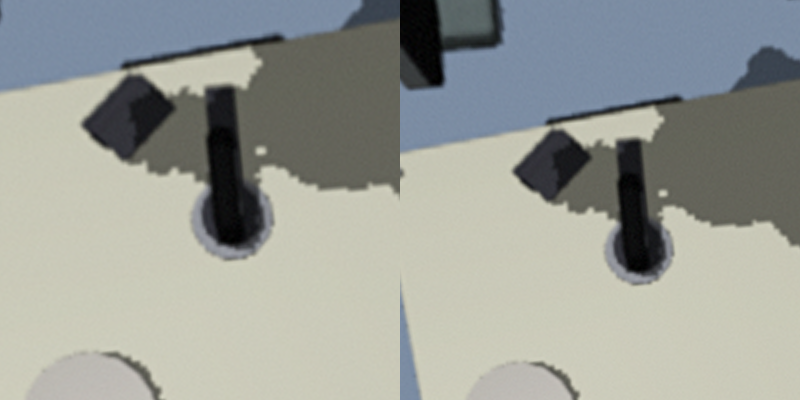

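The axis is at about (634.5,173), with the base disc at (232,217) in the left panel. Key heading is about 0.10 and the hood bears about 0.82 from the axis. Centring and descending with the jaws open.

```bash
python3 -m pendant '[{"fingers":-1,"tx":-0.1,"ty":1.15,"tz":1,"rx":0,"ry":0,"rz":-0.015},{"fingers":-1,"tx":-0.1,"ty":1.15,"tz":4,"rx":0,"ry":0,"rz":-0.015},{"fingers":-1,"tx":-0.1,"ty":1.15,"tz":7,"rx":0,"ry":0,"rz":-0.015},{"fingers":-1,"tx":-0.1,"ty":1.15,"tz":8,"rx":0,"ry":0,"rz":-0.015},{"fingers":-1,"tx":-0.1,"ty":1.15,"tz":8,"rx":0,"ry":0,"rz":-0.015},{"fingers":-1,"tx":-0.1,"ty":1.15,"tz":8,"rx":0,"ry":0,"rz":-0.015}]'
python3 -c "
from h import *
s=observe();print(s['joint_pos'])"
```

```text
t: 5.68
ee_pos: [634.6, 175.2, 162.7]
orientation: [[-0.995, -0.104, 0.002], [-0.104, 0.995, -0.005], [-0.002, -0.005, -1.0]]
contact_force: [-0.1, -0.3, 0.6]
gripper_width: 1.003
[ 0.32537653  0.73948717 -1.04807648  1.60701739  0.68203937  1.2014836
  0.80616929]
```

```bash
python3 -m pendant '[{"fingers":-1,"tx":0,"ty":-0.2,"tz":2,"rx":0,"ry":0,"rz":0},{"fingers":-1,"tx":0,"ty":-0.2,"tz":4,"rx":0,"ry":0,"rz":0},{"fingers":-1,"tx":0,"ty":-0.2,"tz":5.5,"rx":0,"ry":0,"rz":0},{"fingers":-1,"tx":0,"ty":-0.2,"tz":5.5,"rx":0,"ry":0,"rz":0},{"fingers":-1,"tx":0,"ty":-0.2,"tz":5.5,"rx":0,"ry":0,"rz":0}]'
python3 -m pendant '[{"fingers":1,"tx":0,"ty":0,"tz":0,"rx":0,"ry":0,"rz":0},{"fingers":1,"tx":0,"ty":0,"tz":0,"rx":0,"ry":0,"rz":0},{"fingers":1,"tx":0,"ty":0,"tz":0,"rx":0,"ry":0,"rz":0},{"fingers":1,"tx":0,"ty":0,"tz":0,"rx":0,"ry":0,"rz":0},{"fingers":1,"tx":0,"ty":0,"tz":0,"rx":0,"ry":0,"rz":0},{"fingers":1,"tx":0,"ty":0,"tz":0,"rx":0,"ry":0,"rz":0},{"fingers":1,"tx":0,"ty":0,"tz":0,"rx":0,"ry":0,"rz":0},{"fingers":1,"tx":0,"ty":0,"tz":0,"rx":0,"ry":0,"rz":0}]'
```

```text
t: 6.1
ee_pos: [635.2, 173.4, 108.3]
orientation: [[-0.995, -0.104, 0.002], [-0.104, 0.995, -0.004], [-0.002, -0.004, -1.0]]
contact_force: [1.1, 0.5, 1.1]
gripper_width: 1.001
t: 6.77
ee_pos: [635.4, 172.8, 108.7]
orientation: [[-0.995, -0.104, 0.002], [-0.104, 0.995, -0.005], [-0.002, -0.005, -1.0]]
contact_force: [-0.9, -2.6, 4.4]
gripper_width: 0.104
```

Gripped (opening 0.104, about 9 mm). Turning clockwise.

```bash
python3 -m pendant '[{"fingers":1,"tx":0,"ty":0,"tz":0,"rx":0,"ry":0,"rz":0.07},{"fingers":1,"tx":0,"ty":0,"tz":0,"rx":0,"ry":0,"rz":0.14},{"fingers":1,"tx":0,"ty":0,"tz":0,"rx":0,"ry":0,"rz":0.21},{"fingers":1,"tx":0,"ty":0,"tz":0,"rx":0,"ry":0,"rz":0.28},{"fingers":1,"tx":0,"ty":0,"tz":0,"rx":0,"ry":0,"rz":0.35},{"fingers":1,"tx":0,"ty":0,"tz":0,"rx":0,"ry":0,"rz":0.42},{"fingers":1,"tx":0,"ty":0,"tz":0,"rx":0,"ry":0,"rz":0.48},{"fingers":1,"tx":0,"ty":0,"tz":0,"rx":0,"ry":0,"rz":0.5},{"fingers":1,"tx":0,"ty":0,"tz":0,"rx":0,"ry":0,"rz":0.5},{"fingers":1,"tx":0,"ty":0,"tz":0,"rx":0,"ry":0,"rz":0.5}]'
python3 -c "
from h import *
s=observe();print(s['joint_pos'],s['ft_torque'],np.arctan2(-s['orientation'][1][0],-s['orientation'][0][0]))"
```

```text
t: 7.6
ee_pos: [635.3, 172.1, 108.7]
orientation: [[-0.923, 0.386, 0.002], [0.385, 0.923, -0.006], [-0.004, -0.005, -1.0]]
contact_force: [-0.7, -3.8, 3.1]
gripper_width: 0.106
[ 0.25472998  0.74082229 -0.90013859  1.65407845  0.65294411  1.07417971
  0.33031339] [-0.55564962  0.37308444 -0.03001958] -0.3957468365457041
```

```bash
for i in 1 2; do python3 -m pendant '[{"fingers":1,"tx":0,"ty":0.03,"tz":0,"rx":0,"ry":0,"rz":0.02},{"fingers":1,"tx":0,"ty":0.03,"tz":0,"rx":0,"ry":0,"rz":0.04},{"fingers":1,"tx":0,"ty":0.03,"tz":0,"rx":0,"ry":0,"rz":0.04}]' >/dev/null
python3 -c "
from h import *
s=observe();print(s['t'],s['contact_force'],s['ft_torque'],np.arctan2(-s['orientation'][1][0],-s['orientation'][0][0]))"; done
python3 - <<'E'
from h import *
c=calibration("wrist"); a,d=read_camera("wrist")
cv2.imwrite("pics/w3.png",np.hstack([rect(c,a,89,640,185,80,400),cv2.resize(a,(640,400))[:, :400]]))
E
```

```text
7.85 [-2.20830083 -4.19170722  3.8930283 ] [-0.66033247  0.36150871  0.80672131] -0.4340165883065751
8.1 [-2.43875927 -4.56158682  4.53087008] [-0.9368323   0.44815018  1.57871373] -0.4710952327501734
```

View pics/w3.png

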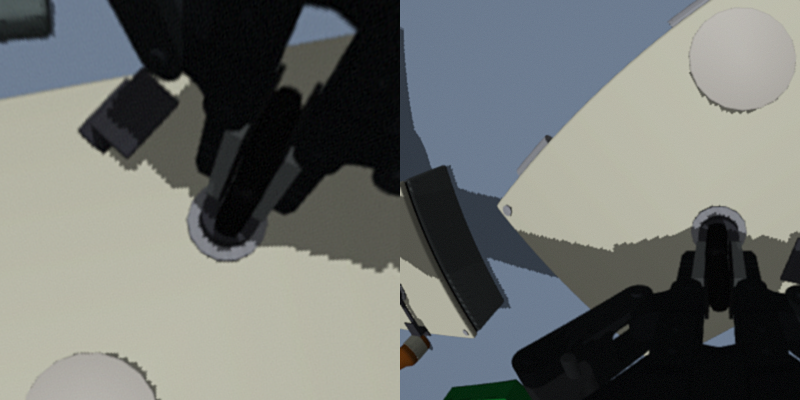

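The moment climbs from about 0 to 1.6 N m past heading −0.396, so that is the stop (joint −0.6). That puts joint zero near heading 0.205 and the keeper near joint 0.61. The picture shows the bow gripped, with the hood at (128,118). Now turning counter-clockwise.

```bash
python3 -m pendant '[{"fingers":1,"tx":0,"ty":0,"tz":0,"rx":0,"ry":0,"rz":-0.06},{"fingers":1,"tx":0,"ty":0,"tz":0,"rx":0,"ry":0,"rz":-0.14},{"fingers":1,"tx":0,"ty":0,"tz":0,"rx":0,"ry":0,"rz":-0.22},{"fingers":1,"tx":0,"ty":0,"tz":0,"rx":0,"ry":0,"rz":-0.3},{"fingers":1,"tx":0,"ty":0,"tz":0,"rx":0,"ry":0,"rz":-0.38},{"fingers":1,"tx":0,"ty":0,"tz":0,"rx":0,"ry":0,"rz":-0.46},{"fingers":1,"tx":0,"ty":0,"tz":0,"rx":0,"ry":0,"rz":-0.54},{"fingers":1,"tx":0,"ty":0,"tz":0,"rx":0,"ry":0,"rz":-0.6},{"fingers":1,"tx":0,"ty":0,"tz":0,"rx":0,"ry":0,"rz":-0.65},{"fingers":1,"tx":0,"ty":0,"tz":0,"rx":0,"ry":0,"rz":-0.65}]'
python3 -c "
from h import *
s=observe();print(s['joint_pos'],s['ft_torque'],np.arctan2(-s['orientation'][1][0],-s['orientation'][0][0]))"
```

```text
t: 8.98
ee_pos: [635.3, 172.9, 108.7]
orientation: [[-0.984, -0.177, 0.002], [-0.177, 0.984, -0.007], [-0.001, -0.007, -1.0]]
contact_force: [-1.5, -2.0, 2.9]
gripper_width: 0.107
[ 0.31358906  0.79917701 -1.0212495   1.65007294  0.74960629  1.13198565
  0.834763  ] [-0.01045143  0.28684277  0.07400344] 0.17818701745411825
```

```bash
python3 -m pendant '[{"fingers":1,"tx":0,"ty":0,"tz":0,"rx":0,"ry":0,"rz":-0.06},{"fingers":1,"tx":0,"ty":0,"tz":0,"rx":0,"ry":0,"rz":-0.14},{"fingers":1,"tx":0,"ty":0,"tz":0,"rx":0,"ry":0,"rz":-0.22},{"fingers":1,"tx":0,"ty":0,"tz":0,"rx":0,"ry":0,"rz":-0.3},{"fingers":1,"tx":0,"ty":0,"tz":0,"rx":0,"ry":0,"rz":-0.38},{"fingers":1,"tx":0,"ty":0,"tz":0,"rx":0,"ry":0,"rz":-0.46},{"fingers":1,"tx":0,"ty":0,"tz":0,"rx":0,"ry":0,"rz":-0.53},{"fingers":1,"tx":0,"ty":0,"tz":0,"rx":0,"ry":0,"rz":-0.58},{"fingers":1,"tx":0,"ty":0,"tz":0,"rx":0,"ry":0,"rz":-0.58},{"fingers":1,"tx":0,"ty":0,"tz":0,"rx":0,"ry":0,"rz":-0.58}]'
python3 - <<'E'
from h import *
s=observe();print(s['joint_pos'],s['ft_torque'],np.arctan2(-s['orientation'][1][0],-s['orientation'][0][0]))
c=calibration("wrist"); a,d=read_camera("wrist"); b,_=read_camera("scene")
u=topx("scene",[650,190,100]).astype(int)
cr=cv2.resize(b[max(u[1]-30,0):u[1]+30,u[0]-30:u[0]+30],(400,400),interpolation=cv2.INTER_CUBIC)
cv2.imwrite("pics/w4.png",np.hstack([rect(c,a,96,650,190,50,400),cr]))
E
```

```text
t: 9.82
ee_pos: [635.0, 173.7, 108.7]
orientation: [[-0.728, -0.686, 0.002], [-0.686, 0.728, -0.005], [0.002, -0.005, -1.0]]
contact_force: [-2.1, -1.3, 2.2]
gripper_width: 0.107
[ 0.3627084   0.86342849 -1.13528064  1.64750843  0.84011428  1.19577051
  1.35013953] [0.01289807 0.5331719  0.05195818] 0.7555364110596781
```

View pics/w4.png

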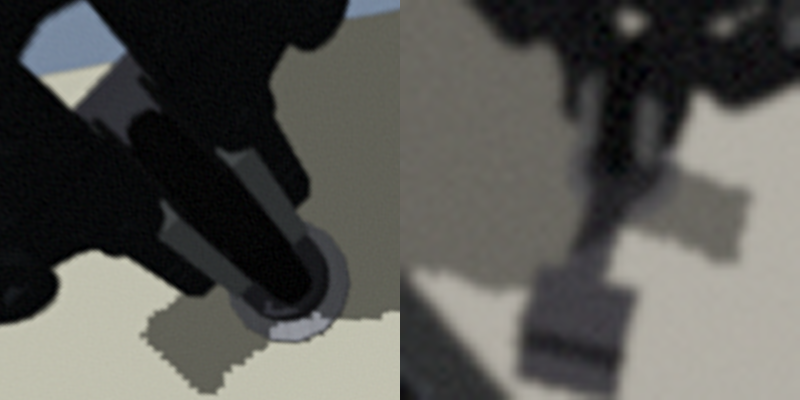

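The right crop shows the tongue entering the hood close to its centre: tongue near (595,260), hood mouth from (540,265) to (635,290). I'll release, lift and check from above.

```bash
python3 -m pendant '[{"fingers":-1,"tx":0,"ty":0,"tz":0,"rx":0,"ry":0,"rz":0},{"fingers":-1,"tx":0,"ty":0,"tz":0,"rx":0,"ry":0,"rz":0},{"fingers":-1,"tx":0,"ty":0,"tz":0,"rx":0,"ry":0,"rz":0},{"fingers":-1,"tx":0,"ty":0,"tz":0,"rx":0,"ry":0,"rz":0},{"fingers":-1,"tx":0,"ty":0,"tz":0,"rx":0,"ry":0,"rz":0},{"fingers":-1,"tx":0,"ty":0,"tz":0,"rx":0,"ry":0,"rz":0},{"fingers":-1,"tx":0,"ty":0,"tz":0,"rx":0,"ry":0,"rz":0}]'
python3 -m pendant '[{"fingers":-1,"tx":0,"ty":0,"tz":-1,"rx":0,"ry":0,"rz":0},{"fingers":-1,"tx":0,"ty":0,"tz":-3,"rx":0,"ry":0,"rz":0},{"fingers":-1,"tx":0,"ty":0,"tz":-6,"rx":0,"ry":0,"rz":0},{"fingers":-1,"tx":0,"ty":0,"tz":-10,"rx":0,"ry":0,"rz":0},{"fingers":-1,"tx":0,"ty":0,"tz":-13,"rx":0,"ry":0,"rz":0},{"fingers":-1,"tx":0,"ty":0,"tz":-15,"rx":0,"ry":0,"rz":0},{"fingers":-1,"tx":0,"ty":0,"tz":-15,"rx":0,"ry":0,"rz":0}]'
python3 - <<'E'
from h import *
c=calibration("wrist"); a,d=read_camera("wrist"); b,_=read_camera("scene")
for n in("key_bow","keeper_hood"):
  for cam in("wrist","scene"): print(n,cam,[(np.round(r["at"],1).tolist(),round(r["confidence"],2)) for r in place_of(cam,n)][:2])
u=topx("scene",[650,190,100]).astype(int)
cr=cv2.resize(b[u[1]-30:u[1]+30,u[0]-30:u[0]+30],(400,400),interpolation=cv2.INTER_CUBIC)
cv2.imwrite("pics/w5.png",np.hstack([rect(c,a,89,650,190,50,400),cr]))
E
```

```text
t: 10.5
ee_pos: [635.1, 173.7, 108.7]
orientation: [[-0.727, -0.686, 0.002], [-0.686, 0.727, -0.005], [0.002, -0.005, -1.0]]
contact_force: [0.1, -0.6, 0.5]
gripper_width: 0.998
t: 11.08
ee_pos: [636.1, 176.8, 265.3]
orientation: [[-0.727, -0.686, 0.01], [-0.686, 0.727, -0.001], [-0.007, -0.008, -1.0]]
contact_force: [-0.2, 0.3, -0.0]
gripper_width: 1.001
key_bow wrist [([635.6, 173.9, 123.7], 0.72)]
key_bow scene [([637.5, 175.9, 126.4], 0.75)]
keeper_hood wrist [([671.3, 205.7, 97.1], 0.74)]
keeper_hood scene [([670.8, 213.9, 96.6], 0.82)]
```

View pics/w5.png

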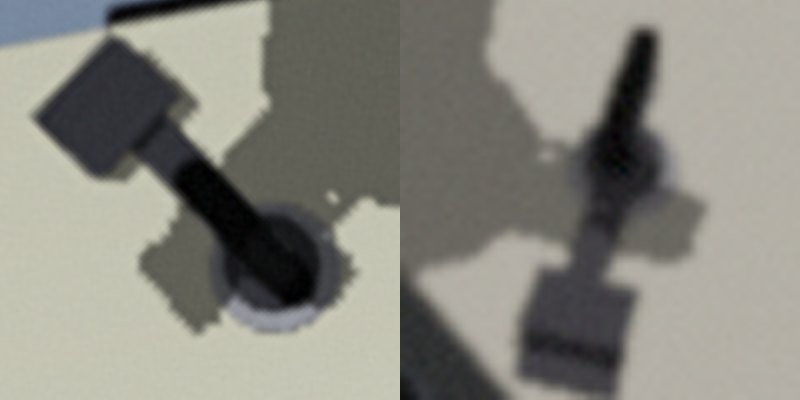

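Left panel: hood corners at (112,37), (178,100), (100,178) and (35,115), with the tongue entering at about (158,138). That puts the key at about 0.75 and the keeper at about 0.81, roughly 0.06 rad off centre. The scene crop shows it centred. Both are inside the 0.18 limit and the arm is clear, so I'm handing in.

```bash
python3 -c "
from rig import *
s=observe();print(s['t'],s['contact_force'],s['dq'].max() if hasattr(s['dq'],'max') else s['dq']);print(hand_in())"
```

```text
11.3833 [ 0.01953769 -0.01514693 -0.63857432] 0.002404112645724053
the job is handed in; nothing more can be done
None
```

I locked the flat-key case and handed it in at 11.4 s, though no verdict comes back, so this rests on my own checks.

- **Freeing the lock:** I gripped the flat bow and turned it clockwise until it hit its stop. The wrist moment rose from about 0 to 1.6 N m there, which marks the −0.6 rad stop.
- **Engaging the keeper:** I then turned it counter-clockwise to about +0.55 rad on the joint, let go and lifted clear.
- **Last checks:** In the last wrist view the tongue lies under the hood, about 0.06 rad short of its centre (limit 0.18). The scene camera shows it centred. The position networks disagreed on the keeper by about 8 mm, but both readings leave the tongue within tolerance. The wrist force was about zero and the arm was still.
- **Round key:** I never approached it, and only passed over that case at about 300 mm height. I took no separate final picture of it.

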